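# Tap the plate rack's loose wedge home

### The arm

A 6-joint arm with a two-finger parallel gripper is mounted at the origin on a cart in front of the work surface, level with it; the furniture and walls round the work are solid. World frame = base frame: x ahead of the robot, y to its left, z up, the work surface at z = 0. Lengths are in m, angles in rad, forces in N, time in s.
With the tool pointing down it reaches from about 0.35 to 0.975 m from the base axis. Payload 4.9 kg.
Tool frame: the origin (TCP) lies at the very end of the fingers, on their centre line; the grasp point (between the pads) lies 19 mm behind it; z points along the fingers, y is the line along which they close (so a half turn about z gives the same grasp; the last joint's range is limited). The gripper opens to 85 mm and grips with 20 to 120 N. Pads are 22 mm wide; open, the fingers measure 114 mm over their backs; the gripper's body (76 mm by 85 mm) begins 54 mm behind the grasp point. The pads swing forward as they close: fully open they stand 13 mm farther back than shut.
Start: joints at [-1.378, 0.053, 1.613, -0, 1.476, -0.119], TCP at [0.192, -0.595, 0.231] pointing down, gripper open.
Joint ranges: [-3.01, 3.01], [-1.01, 2.22], [0.06, 2.58], [-1.02, 4.17], [0.09, 2.62], [-3.14, 3.14]. Speed limits (rad/s): [2.57, 2.57, 3.14, 3.14, 3.14, 3.14].

### API

Orientations are given as a rotation vector (axis times angle).
In Python, from station import ctrl, imaging gives the robot as it stands.
- The arm moves only by the tool play_rows, never from a script. Its argument "series" is a list of rows, each a list of 3 entries, a list of its own where there are three numbers: the opening, from 0 (shut) to 1 (fully open), then the shift along the tool's x, y, z each as a share of 0.05 m, from -1 to 1, then the turn, a rotation vector about the tool's x, y, z each as a share of 8 degrees, from -1 to 1. In form: [[grip, [dx, dy, dz], [ax, ay, az]], ...]. A call has 1 to 8 rows; each row shifts and turns the commanded pose from where the row before left it, along the tool's axes as they then stand; what a row does not reach is not made up. A row lasts 1/8 s, in which the tool goes at most 62.5 mm and 10.7 degrees, less where a joint would pass 70% of its speed; a pose out of reach is approached as far as the arm can. A call with a number of a shift or a turn outside -1 to 1 is refused whole. A call with a gripper value outside its range is refused whole. The fingers move at their own pace and stop on an object; "force" is the grip in N (left out, the last holds). Time passes only in rows, so rows that do not move let the fingers close. It gives the time, the measured TCP pose, the force, the opening and the grip force at its end, in the units of the state.
- ctrl.get_obs(): the state, without advancing time (a new reading comes with each control period).
- imaging.get_image(name): name is "side" or "top" or "wrist"; returns a dict with "color" (400x640x3 uint8, blue, green, red), "fx", "fy", "cx", "cy" (pixels), "extrinsics" (4x4, takes a point from world to camera coordinates); the wrist camera has in their place "hand_eye" (4x4, takes a point from camera to tool coordinates, whose origin is the TCP and whose axes are the flange's). Camera axes: x right, y down, z forward; pixel columns grow to the right and rows downward; lengths in m; the calibration is good to about 2 mm. A picture is of the moment at which its call begins: read the wrist's pose just before it. There is no depth.
- ctrl.finish_job(): hands the job in; it is judged then, once.
The state is a dict: "t": time; "q": joint angles; "dq": joint speeds; "effort": joint torques, N m; "tool_pos": TCP position; "tool_rot": TCP orientation; "contact_force": force on the tool from outside, world axes, zero at the start; "wrist_torque": the same for the moment, N m; "opening": finger opening in m; "grip_force": force on a finger pad.
Only numpy, scipy, OpenCV 4.12 (cv2) and the standard library are available. Lean on these libraries where they do the work, as an engineer would, in place of code of your own. Each camera call takes 0.05 s, during which the arm holds its last target. There are 200 camera calls.

### The job

One of the two wooden wedges that lock the ends of the plate rack has worked loose and stands higher than the other. Pick up the food tin that stands at the front right of the worktop and tap the high wedge down with the tin's flat bottom, never with the gripper: first a tap that drives it only about half way, lift the tin clear, then tap again until the wedge stops and is fully home, level with the other one. Finally stand the tin upright on the worktop again and let go, without disturbing the spice jar and the salt shaker.

Things in the scene. Friction and masses are not known exactly. Their poses are not given: they have to be found in the camera images.
- tin: the tool: closed round food tin with a printed label, 57 mm in diameter, 72 mm high, flat ends, about 0.3 to 0.55 kg; stands upright and loose at the front right of the worktop, in either of two places (the spice jar is in the other); not the similar tin far back at the left. Origin: centre of its underside, z up
- plate_rack: low plate rack of medium brown wood, fixed to the worktop: two end panels (120 x 16 mm, 62 mm high, centred 83 mm either side of the middle) joined by a rail along the rack's y axis with two rows of light dowel pegs (tops 78 mm high). The rail's ends (tenons, 40 mm wide, top 46 mm above the worktop) stick out to 139 mm from the middle; each has a slot with a wedge through it 103 mm from the middle. Origin: centre of its underside; y along the rail, z up
- loose_wedge: the high wedge, light wood, 13 mm thick, tapered, with a flat rectangular head 16 x 28 mm; it sits upright in the slot at one end of the rack (either end) and can only slide straight down. This point is on the worktop exactly below the wedge's axis and does not move with it; z up, y along the rail
- wedge_head (a point): centre of the top of the high wedge's head; 118 to 124 mm above the worktop at the start, 88 mm when fully home
- wedge_slide (a joint): how far the high wedge has been driven down, in m: 0 to 0.006 at the start, 0.036 fully home, where it meets a solid stop. It is stuck by friction of about 7 N, stays where it is left, and does not spring back
- tight_wedge: the other wedge, the same shape, already fully home at the rack's other end and fixed: its head's top is 88 mm above the worktop. Origin: on the worktop below its axis
- spice_jar: bystander: small round jar with dark lid, 44 mm in diameter, 96 mm high, loose, at the front right beside the tin. Origin: centre of its underside
- salt_shaker: bystander: small glass shaker with grey top, 44 mm in diameter, 90 mm high, loose, at the front to the left of the rack (not the similar one far back). Origin: centre of its underside
Things that resemble listed ones, but are neither listed nor needed, are in the scene too. Of the things that look like the tin, take the one that is farthest to the robot's left at the start.

How it is judged:
By the outcome, as a careful person would: the job done as asked, in the order asked, and still so for the second after the job is handed in, with the robot touching nothing.
It also fails if it takes over 54 s, if anything falls off the work surface, if the arm or the gripper's body presses on something with over 40 N, if the wrist force passes 120 N, or if a joint passes its speed limit or range.

## Working session

There is one attempt and no reset: what is moved stays moved. The work goes in short steps, Python scripts to look and compute and a tool call to move; the robot and the scene stay as the last step left them, time stands still between calls to the robot, and variables do not carry over. Pictures are saved under pics/ and viewed, at most 10 in all, crops included, and the job is handed in when it is done.

Besides the shell and the picture viewer there is one more tool, called after "Request:" as name([rows], argument=value, ...), one row to a line, values as JSON. play_rows: Moves the arm, as the interface text tells. Shift numbers are shares of 0.05 m and turn numbers shares of 8 degrees, none past 1 either way. Its arguments: {"type":"object","properties":{"series":{"type":"array"},"force":{"type":"number"}},"required":["series"]}

```bash
mkdir -p pics; ls; python3 - <<'E'
from station import ctrl, imaging
import cv2,pickle
o=ctrl.get_obs();print(o)
d={}
for n in("side","top","wrist"):
    d[n]=imaging.get_image(n);cv2.imwrite(f"pics/{n}0.png",d[n]["color"]);print(n,{k:v for k,v in d[n].items() if k!="color"})
pickle.dump((o,d),open("s0.pkl","wb"))
E
```

```text
pics
{'t': 0.0, 'q': array([-1.37797385e+00,  5.33462730e-02,  1.61428767e+00,  2.93626965e-05,
        1.47599768e+00, -1.19023817e-01]), 'dq': array([ 0.00012833,  0.00060626,  0.00126567,  0.00048931, -0.00035231,
       -0.00025814]), 'effort': array([-5.41773752e-04, -3.93679869e+01, -3.70176566e+01, -1.12606640e-04,
        7.24849873e-03,  3.41394966e-06]), 'tool_pos': array([ 0.19163492, -0.59424588,  0.23007336]), 'tool_rot': array([-3.10146747e+00, -4.87543615e-01,  7.22276859e-05]), 'contact_force': array([ 0.18833733, -0.0697013 ,  0.16338223]), 'wrist_torque': array([ 0.02861277, -0.00805697, -0.02394401]), 'grip_force': 0.0, 'opening': 0.08572646067014744}
side {'fx': 490.4849407993128, 'fy': 490.4849407993128, 'cx': 326.69402708460746, 'cy': 203.51978076002794, 'extrinsics': array([[ 0.66320726, -0.7483096 , -0.01374307, -0.40857984],
       [-0.4523961 , -0.38618346, -0.80386573,  0.29339604],
       [ 0.59623309,  0.5393469 , -0.59465202,  1.31613651],
       [ 0.        ,  0.        ,  0.        ,  1.        ]])}
top {'fx': 485.7778854546929, 'fy': 485.7778854546929
[... 168 characters left out ...]
48e-01,  2.34208773e-03, -1.06110853e-01,
         5.33322882e-01],
       [ 1.06134780e-01,  1.59313455e-02, -9.94224120e-01,
         1.53498316e+00],
       [ 0.00000000e+00,  0.00000000e+00,  0.00000000e+00,
         1.00000000e+00]])}
wrist {'fx': 297.9223009920119, 'fy': 297.9223009920119, 'cx': 325.7522635721063, 'cy': 195.7152024227482, 'hand_eye': array([[ 7.02169017e-04, -9.58911816e-01, -2.83703430e-01,
         7.28353408e-02],
       [ 9.99999746e-01,  7.07651807e-04,  8.31613487e-05,
        -1.55576637e-03],
       [ 1.21018845e-04, -2.83703416e-01,  9.58912070e-01,
        -1.41872886e-01],
       [ 0.00000000e+00,  0.00000000e+00,  0.00000000e+00,
         1.00000000e+00]])}
```

View pics/top0.png

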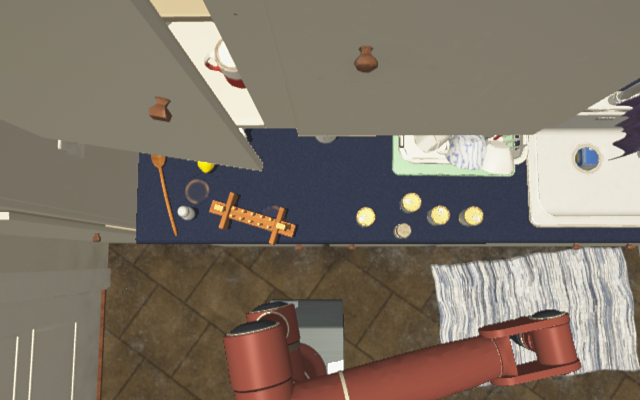

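View pics/side0.png

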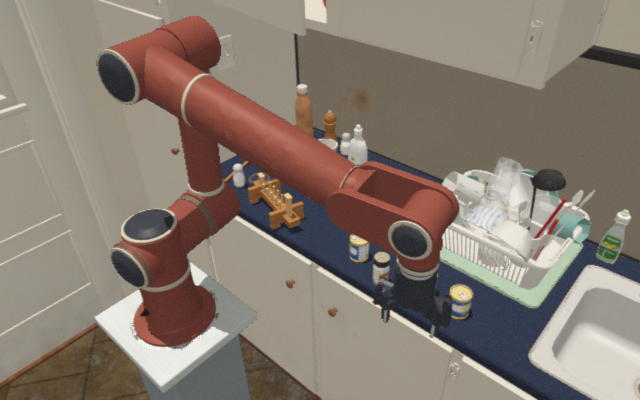

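Top: tin-like lids at (366,216), (411,202), (440,215) and (473,215), jar at (402,231), shaker at (186,212), rack from (213,208) to (295,230). Side: the leftmost tin is at (359,248), and the front-right wedge, near (289,200), looks high. I'll zoom in and measure.

```bash
cat > h.py <<'E'
import numpy as np
def ray(d,u,v):
    E=d["extrinsics"];R=E[:3,:3];c=-R.T@E[:3,3]
    return c,R.T@np.array([(u-d["cx"])/d["fx"],(v-d["cy"])/d["fy"],1])
def onz(d,u,v,z):
    c,r=ray(d,u,v);return c+r*(z-c[2])/r[2]
def proj(d,p):
    E=d["extrinsics"];q=E[:3,:3]@np.asarray(p)+E[:3,3]
    return np.array([d["fx"]*q[0]/q[2]+d["cx"],d["fy"]*q[1]/q[2]+d["cy"]])
E
python3 - <<'E'
import pickle,cv2,numpy as np
from h import *
o,d=pickle.load(open("s0.pkl","rb"));t,s=d["top"],d["side"]
a=cv2.resize(t["color"][185:250,170:490],None,fx=2.5,fy=2.5,interpolation=cv2.INTER_CUBIC)
b=cv2.resize(s["color"][160:325,220:480],None,fx=2.5,fy=2.5,interpolation=cv2.INTER_CUBIC)
c=np.zeros((a.shape[0]+b.shape[0],800,3),np.uint8);c[:a.shape[0]]=a[:, :800];c[a.shape[0]:,:b.shape[1]]=b
cv2.imwrite("pics/crop1.png",c);print(a.shape,b.shape)
for u,v in[(366,216),(411,202),(440,215),(473,215)]:
    p=onz(t,u,v,.072);print(u,p,proj(s,p))
for n,u,v,z in[("jar",402,231,.096),("salt",186,212,.09),("rackL",213,208,.046),("rackR",295,230,.046),("cab",250,165,.5)]:
    p=onz(t,u,v,z);print(n,p,proj(s,p))
E
```

```text
(162, 800, 3) (412, 650, 3)
366 [ 0.49919738 -0.23153288  0.072     ] [358.8349764  237.13164937]
411 [ 0.54273275 -0.37214049  0.072     ] [407.08922497 250.48916097]
440 [ 0.50184571 -0.46118075  0.072     ] [426.1263156  272.65182991]
473 [ 0.50163348 -0.56321466  0.072     ] [459.91470973 290.92903429]
jar [ 0.45094855 -0.33898488  0.096     ] [378.77997855 255.71115473]
salt [0.51120152 0.32658183 0.09      ] [238.03294011 165.16610168]
rackL [0.52807404 0.25362976 0.046     ] [256.58250609 180.8537198 ]
rackR [ 0.45745278 -0.00855145  0.046     ] [295.37101483 220.14446286]
cab [0.57826499 0.06118207 0.5       ] [299.39687083  65.22730054]
```

View pics/crop1.png

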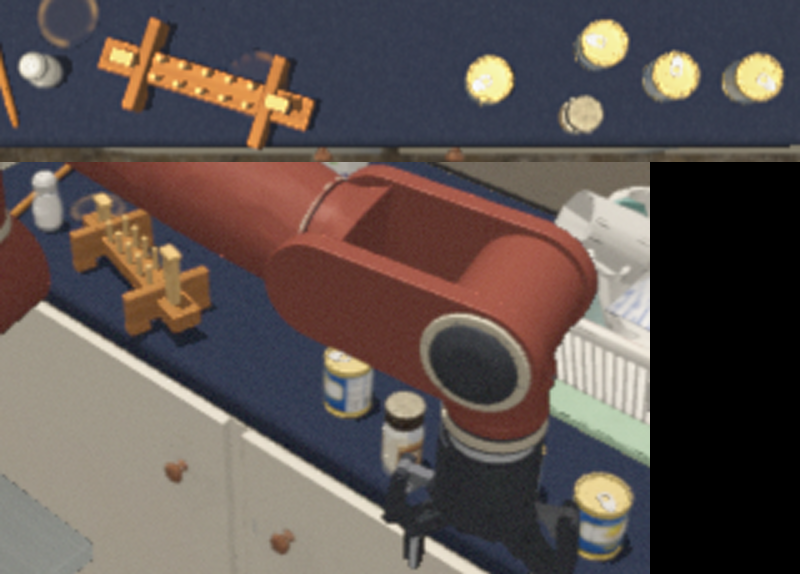

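The right-hand wedge (nearer the tin) is the high one, and the leftmost tin agrees in both views. Next: precise positions and overhead clearance.

```bash
python3 - <<'E'
import pickle,cv2,numpy as np
from h import *
from scipy.spatial.transform import Rotation as Ro
o,d=pickle.load(open("s0.pkl","rb"));t,s=d["top"],d["side"]
print(Ro.from_rotvec(o["tool_rot"]).as_matrix().round(4))
hsv=cv2.cvtColor(t["color"],cv2.COLOR_BGR2HSV)
def blobs(m,name,z,box,amin=15):
    n,l,st,c=cv2.connectedComponentsWithStats(m.astype(np.uint8))
    for i in range(1,n):
        if st[i,4]>=amin and box[0]<c[i][0]<box[1] and box[2]<c[i][1]<box[3]:
            x,y,w,h,a=st[i];print(name,c[i].round(1),"bb",x,y,w,h,a,onz(t,*c[i],z).round(4), onz(t,x+w/2-.5,y+h/2-.5,z).round(4))
H,S,V=[hsv[...,i].astype(int) for i in range(3)]
blobs((H>15)&(H<35)&(S>70)&(V>150),"lid",.072,(340,490,190,230),40)
blobs((H>16)&(H<32)&(S>60)&(S<160)&(V>190),"head",.12,(205,300,190,245),8)
blobs((H>5)&(H<16)&(S>130)&(V>80),"rack",.05,(205,300,190,245),8)
for z in (.4,.5,.6,.7,.8):
    print(z,[ (onz(t,*uv,z).round(3)[:2],proj(s,onz(t,*uv,z)).round()) for uv in((262,168),(300,135),(380,134))])
# wedge head from both views
c1,r1=ray(t,280.8,226.2);c2,r2=ray(s,288.4,194.8)
A=np.c_[r1,-r2];k=np.linalg.lstsq(A,c2-c1,rcond=None)[0];print(c1+k[0]*r1,c2+k[1]*r2)
print(t["color"][224:229,274:288].tolist()[2])
E
```

```text
[[ 9.518e-01  3.068e-01 -4.000e-04]
 [ 3.068e-01 -9.518e-01  2.000e-03]
 [ 3.000e-04 -2.000e-03 -1.000e+00]]
lid [411.8 202. ] bb 402 193 19 19 232 [ 0.5427 -0.3748  0.072 ] [ 0.5427 -0.3721  0.072 ]
lid [365.8 216.1] bb 357 207 18 19 218 [ 0.4988 -0.2308  0.072 ] [ 0.4992 -0.23    0.072 ]
lid [439.7 215.2] bb 431 206 19 19 231 [ 0.5011 -0.4603  0.072 ] [ 0.5018 -0.4612  0.072 ]
lid [472.9 215.1] bb 464 206 19 19 243 [ 0.5014 -0.563   0.072 ] [ 0.5016 -0.5632  0.072 ]
head [217.9 207.4] bb 214 204 9 8 49 [0.522  0.2206 0.12  ] [0.5218 0.2204 0.12  ]
head [279.8 225.8] bb 276 222 9 8 50 [0.4659 0.0319 0.12  ] [0.4668 0.0314 0.12  ]
rack [251.8 218.1] bb 209 192 87 52 1246 [0.4951 0.1284 0.05  ] [0.4971 0.1278 0.05  ]
0.4 [(array([0.59 , 0.048]), array([307.,  98.])), (array([ 0.673, -0.046]), array([349.,  97.])), (array([ 0.675, -0.244]), array([405., 117.]))]
0.5 [(array([0.571, 0.034]), array([305.,  68.])), (array([ 0.647, -0.052]), array([345.,  68.])), (array([ 0.649, -0.234]), array([399.,  84.]))]
0.6 [(array([0.552, 0.02 ]), array([302.,  35.])), (array([ 0.621, -0.058]), array([341.,  34.])), (array([ 0.623, -0.223]), array([393.,  48.]))]
0.7 [(array([0.534, 0.005]), array([299.,  -2.])), (array([ 0.595, -0.065]), array([337.,  -3.])), (array([ 0.597, -0.213]), array([385.,   7.]))]
0.8 [(array([ 0.515, -0.009]), array([296., -45.])), (array([ 0.57 , -0.071]), array([331., -46.])), (array([ 0.571, -0.202]), array([377., -39.]))]
[0.46440725 0.02863177 0.12359724] [0.46721348 0.02598751 0.12351371]
[[73, 136, 214], [82, 146, 211], [133, 226, 248], [141, 231, 247], [141, 230, 247], [142, 231, 247], [143, 232, 247], [144, 233, 247], [145, 233, 247], [145, 236, 249], [145, 239, 255], [75, 126, 165], [40, 61, 85], [44, 73, 109]]
```

Request:
play_rows([
  [1,[0.8,-0.5,0],[0,0,0]],
  [1,[0.8,-0.5,0],[0,0,0]],
  [1,[0.8,-0.5,0],[0,0,0]],
  [1,[0.8,-0.5,0],[0,0,0]],
  [1,[0.8,-0.5,0],[0,0,0]],
  [1,[0.8,-0.5,0],[0,0,0]],
  [1,[0.4,-0.25,0],[0,0,0]],
  [1,[0,0,0],[0,0,0]],
], force=60)

```text
t: 1.15
tool_pos: [0.39, -0.3592, 0.231]
tool_rot: [-3.102, -0.492, 0.001]
contact_force: [-0.3, 0.0, -0.3]
opening: 0.0854
grip_force: 0.0
```

```bash
cat >> h.py <<'E'
from scipy.spatial.transform import Rotation as Ro
def wrist(d,o):
    T=np.eye(4);T[:3,:3]=Ro.from_rotvec(o["tool_rot"]).as_matrix();T[:3,3]=o["tool_pos"]
    d=dict(d);d["extrinsics"]=np.linalg.inv(T@d["hand_eye"]);return d
def delta(o,p):
    return Ro.from_rotvec(o["tool_rot"]).as_matrix().T@(np.asarray(p)-o["tool_pos"])/.05
E
python3 - <<'E'
from station import ctrl, imaging
import cv2,pickle
from h import *
o=ctrl.get_obs();d=wrist(imaging.get_image("wrist"),o);cv2.imwrite("pics/w1.png",d["color"]);pickle.dump((o,d),open("w1.pkl","wb"))
print(o["t"],o["tool_pos"],o["contact_force"],delta(o,[.499,-.2305,.12]))
print(proj(d,[.499,-.2305,.072]),proj(d,[.4665,.0305,.12]))
E
```

```text
1.15 [ 0.38999426 -0.35917841  0.230976  ] [-0.30332392  0.00145803 -0.30228613] [ 2.87002433 -1.77162     2.21962715]
[229.28789058  25.70509581] [-167.78927492  -72.50147203]
```

View pics/w1.png

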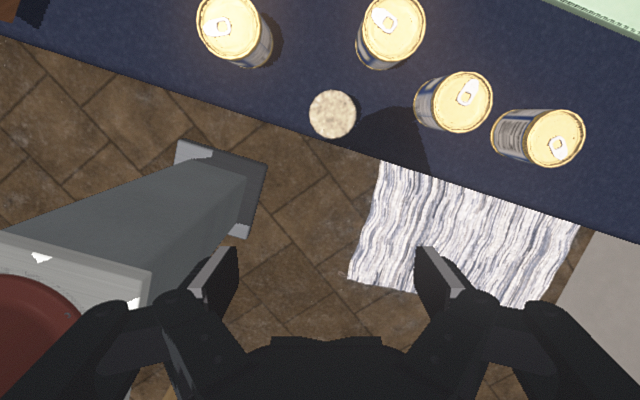

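The tin's lid is at (229,26), exactly where predicted; the jar's lid is at (333,114). Now I'll move over the tin and descend.

Request:
play_rows([
  [1,[0.8,-0.5,0],[0,0,0]],
  [1,[0.8,-0.5,0],[0,0,0]],
  [1,[0.8,-0.5,0],[0,0,0]],
  [1,[0.47,-0.27,0.3],[0,0,0]],
  [1,[0,0,0.8],[0,0,0]],
  [1,[0,0,0.8],[0,0,0]],
  [1,[0,0,0.3],[0,0,0]],
  [1,[0,0,0],[0,0,0]],
])

```text
t: 2.2
tool_pos: [0.498, -0.2326, 0.1205]
tool_rot: [-3.102, -0.486, 0.003]
contact_force: [-0.2, 0.2, 0.4]
opening: 0.0856
grip_force: 0.0
```

```bash
python3 - <<'E'
from station import ctrl, imaging
import cv2,pickle
from h import *
o=ctrl.get_obs();d=wrist(imaging.get_image("wrist"),o);cv2.imwrite("pics/w2.png",d["color"]);pickle.dump((o,d),open("w2.pkl","wb"))
print(o["t"],o["tool_pos"],o["contact_force"],delta(o,[.499,-.2305,.025]))
print(proj(d,[.499,-.2305,.072]))
E
```

```text
2.2 [ 0.49798505 -0.23262036  0.12045778] [-0.16801552  0.17444749  0.44861885] [ 0.03507491 -0.03122476  1.90915691]
[325.599069   216.62766602]
```

View pics/w2.png

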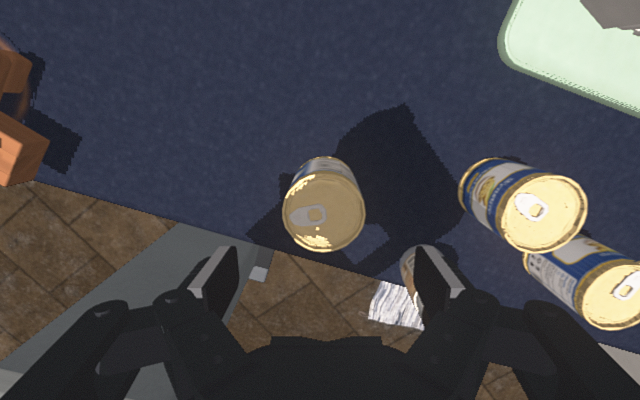

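The lid is centred at (324,211), about 4 mm ahead of the prediction in tool x. I'll correct for that, descend and grip.

Request:
play_rows([
  [1,[0.1,-0.04,0.3],[0,0,0]],
  [1,[0,0,0.5],[0,0,0]],
  [1,[0,0,0.5],[0,0,0]],
  [1,[0,0,0.4],[0,0,0]],
  [1,[0,0,0.2],[0,0,0]],
  [1,[0,0,0],[0,0,0]],
  [0.75,[0,0,0],[0,0,0]],
  [0.7,[0,0,0],[0,0,0]],
], force=60)

```text
t: 3.25
tool_pos: [0.5037, -0.2292, 0.0274]
tool_rot: [3.102, 0.488, 0.002]
contact_force: [0.0, 0.5, 0.2]
opening: 0.0596
grip_force: 0.0
```

Request:
play_rows([
  [0.6,[0,0,0],[0,0,0]],
  [0.5,[0,0,0],[0,0,0]],
  [0.4,[0,0,0],[0,0,0]],
  [0.4,[0,0,0],[0,0,0]],
  [0.4,[0,0,0],[0,0,0]],
  [0.4,[0,0,0],[0,0,0]],
], force=80)

```text
t: 4.0
tool_pos: [0.5039, -0.2292, 0.0278]
tool_rot: [3.102, 0.488, 0.003]
contact_force: [-0.1, 0.7, 5.6]
opening: 0.0558
grip_force: 85.2
```

Request:
play_rows([
  [0.4,[0,0,-0.3],[0,0,0]],
  [0.4,[0,0,-0.6],[0,0,0]],
  [0.4,[0,0,-0.7],[0,0,0]],
  [0.4,[0,0,-0.7],[0,0,0]],
  [0.4,[0,0,-0.7],[0,0,0]],
  [0.4,[0,0,-0.5],[0,0,0]],
  [0.4,[0,0,0],[0,0,0]],
])

```text
t: 4.88
tool_pos: [0.5038, -0.2293, 0.2038]
tool_rot: [3.1, 0.487, 0.005]
contact_force: [0.1, 0.2, -3.0]
opening: 0.0555
grip_force: 85.5
```

```bash
python3 - <<'E'
from station import ctrl, imaging
import cv2,pickle
from h import *
o=ctrl.get_obs();d=wrist(imaging.get_image("wrist"),o)
s=imaging.get_image("side");t=imaging.get_image("top")
pickle.dump((o,d,s,t),open("w3.pkl","wb"))
c=np.zeros((560,640,3),np.uint8);c[:400]=d["color"];c[400:560,:320]=s["color"][150:310,200:520];c[400:560,320:]=t["color"][130:290,170:490]
cv2.imwrite("pics/w3.png",c)
print(o["t"],o["tool_pos"],o["contact_force"],delta(o,[.4665,.0305,.2]))
p=o["tool_pos"];print(proj(d,[.4665,.0305,.12]),proj(s,p+[0,0,.044]),proj(s,p-[0,0,.028]),proj(d,p+[0,0,.044]))
E
```

```text
4.875 [ 0.50380614 -0.22928501  0.20377502] [ 0.0906599   0.24560084 -3.03640563] [ 0.88362579 -5.17429596  0.05971888]
[-16.94079347 147.42093392] [360.85764472 187.05908452] [360.15365095 208.01458185] [330.11570276 304.88376813]
```

View pics/w3.png

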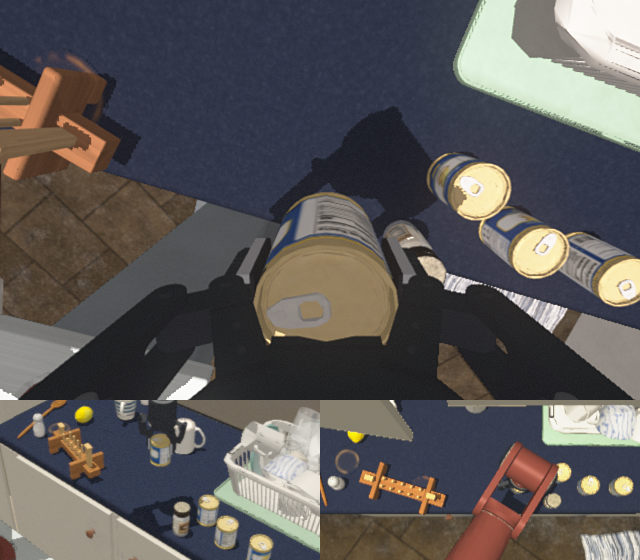

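The tin is held upright and centred, with its lid at (326,292). In the side inset the high wedge is at about (289,195) in full-image pixels, unobstructed. Moving over it.

Request:
play_rows([
  [0.4,[0.1,-0.4,0],[0,0,0]],
  [0.4,[0.1,-0.8,0],[0,0,0]],
  [0.4,[0.2,-0.8,0],[0,0,0]],
  [0.4,[0.1,-0.8,0],[0,0,0]],
  [0.4,[0.1,-0.8,0],[0,0,0]],
  [0.4,[0.1,-0.8,0],[0,0,0]],
  [0.4,[0.1,-0.77,0],[0,0,0]],
  [0.4,[0.02,0,0],[0,0,0]],
])

```text
t: 6.02
tool_pos: [0.461, 0.0327, 0.1999]
tool_rot: [-3.101, -0.495, 0.003]
contact_force: [0.1, -0.8, -3.3]
opening: 0.0559
grip_force: 86.3
```

```bash
cat > chk.py <<'E'
from station import ctrl, imaging
import cv2,pickle,sys
from h import *
o=ctrl.get_obs();d=wrist(imaging.get_image("wrist"),o)
s=imaging.get_image("side");t=imaging.get_image("top")
pickle.dump((o,d,s,t),open(sys.argv[1]+".pkl","wb"))
c=np.zeros((560,800,3),np.uint8);c[:200,:320]=cv2.resize(d["color"],(320,200))
c[200:360,:320]=t["color"][130:290,170:490]
c[:480,320:]=cv2.resize(s["color"][130:250,220:340],(480,480),interpolation=cv2.INTER_CUBIC)
cv2.imwrite(f"pics/{sys.argv[1]}.png",c)
print(o["t"],o["tool_pos"],o["contact_force"],delta(o,[.4636,.0300,.2]))
E
python3 chk.py w4
```

```text
6.025 [0.46096723 0.03268223 0.19987708] [ 0.10132306 -0.80360076 -3.34779341] [ 0.03335478  0.06735637 -0.00263465]
```

View pics/w4.png

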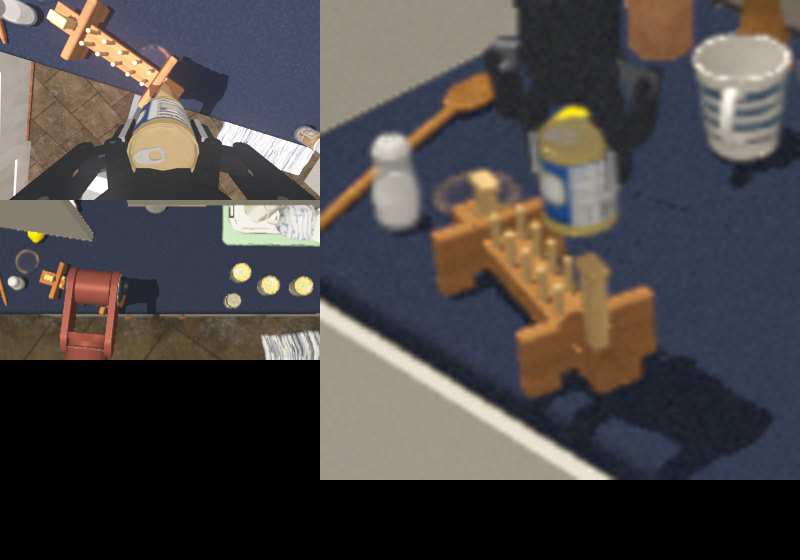

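Side view: the wedge head is at about (288.5,195.5) and the tin's bottom centre at about (284.5,187). The shaker is untouched. Checking alignment numerically.

```bash
python3 - <<'E'
import pickle
from h import *
o,d,s,t=pickle.load(open("w4.pkl","rb"))
p=o["tool_pos"]
print("tin bottom proj",proj(s,p+[.003,.001,-.028]),"lid",proj(s,p+[.003,.001,.044]))
for z in(.118,.121,.124):print(z,proj(s,[.4665,.0305,z]),onz(s,288.5,195.5,z),onz(t,280.0,225.7,z))
E
```

```text
tin bottom proj [284.93832991 181.5189092 ] lid [283.38769047 161.51062375]
0.118 [287.32980741 195.78901956] [0.46999419 0.02880691 0.118     ] [0.46629692 0.03163769 0.118     ]
0.121 [287.27102932 195.0113605 ] [0.46714124 0.02568548 0.121     ] [0.46609402 0.03132591 0.121     ]
0.124 [287.21211478 194.23189621] [0.46428829 0.02256405 0.124     ] [0.46589111 0.03101412 0.124     ]
```

Request:
play_rows([
  [0.4,[0.04,0.06,0.2],[0,0,0]],
  [0.4,[0,0,0.3],[0,0,0]],
  [0.4,[0,0,0.3],[0,0,0]],
  [0.4,[0,0,0.1],[0,0,0]],
  [0.4,[0,0,0],[0,0,0]],
])

```text
t: 6.8
tool_pos: [0.4651, 0.0276, 0.1555]
tool_rot: [-3.103, -0.488, 0.002]
contact_force: [0.0, -0.7, -3.4]
opening: 0.0559
grip_force: 86.4
```

Request:
play_rows([
  [0.4,[0,0,0.1],[0,0,0]],
  [0.4,[0,0,0.08],[0,0,0]],
])

```text
t: 7.05
tool_pos: [0.4662, 0.0276, 0.1484]
tool_rot: [3.103, 0.488, 0.003]
contact_force: [-2.3, 0.0, 3.4]
opening: 0.056
grip_force: 86.1
```

Contact shows as a change of about 7 N, near head height 0.120. Now down to about half way.

Request:
play_rows([
  [0.4,[0,0,0.12],[0,0,0]],
  [0.4,[0,0,0.12],[0,0,0]],
  [0.4,[0,0,0.06],[0,0,0]],
])

```text
t: 7.42
tool_pos: [0.466, 0.0276, 0.1325]
tool_rot: [3.103, 0.488, 0.002]
contact_force: [-0.7, 0.3, 3.7]
opening: 0.0558
grip_force: 86.1
```

Head at about 0.1045, half way. Lift clear and look.

Request:
play_rows([
  [0.4,[0,0,-0.4],[0,0,0]],
  [0.4,[0,0,-0.5],[0,0,0]],
  [0.4,[0,0,-0.4],[0,0,0]],
  [0.4,[0,0,0],[0,0,0]],
])

```text
t: 7.92
tool_pos: [0.4664, 0.0275, 0.1985]
tool_rot: [3.103, 0.488, 0.005]
contact_force: [0.6, -0.5, -3.4]
opening: 0.0558
grip_force: 86.3
```

```bash
python3 chk.py w5
```

```text
7.925 [0.46636709 0.02753399 0.19854759] [ 0.58367888 -0.47898735 -3.43757603] [-0.03746611 -0.06388181 -0.02923008]
```

View pics/w5.png

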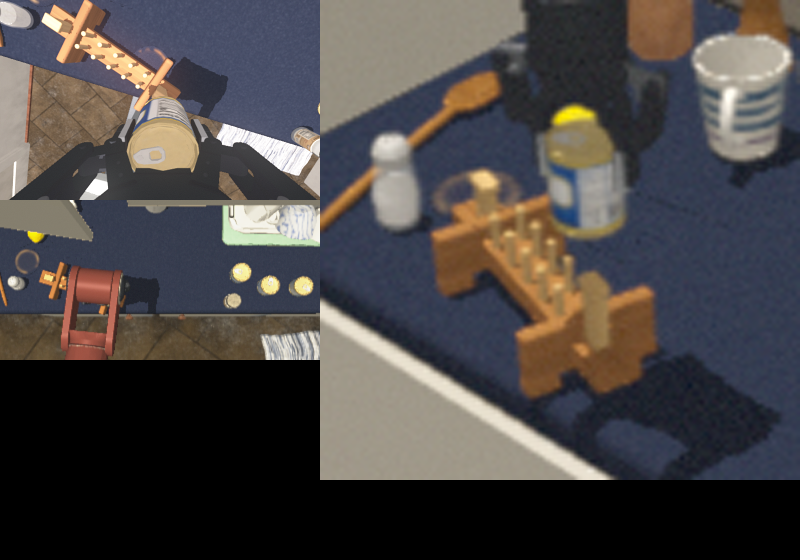

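The head is now at side (288,200.5), down about 5 px, roughly half way; the tin is clear. Second tap next.

Request:
play_rows([
  [0.4,[0,0,0.3],[0,0,0]],
  [0.4,[0,0,0.4],[0,0,0]],
  [0.4,[0,0,0.3],[0,0,0]],
  [0.4,[0,0,0.22],[0,0,0]],
  [0.4,[0,0,0.15],[0,0,0]],
  [0.4,[0,0,0.15],[0,0,0]],
  [0.4,[0,0,0.06],[0,0,0]],
])

```text
t: 8.95
tool_pos: [0.4657, 0.0277, 0.1187]
tool_rot: [3.103, 0.488, 0.001]
contact_force: [-4.1, 0.1, 3.9]
opening: 0.0558
grip_force: 86.1
```

Request:
play_rows([
  [0.4,[0,0,0.04],[0,0,0]],
  [0.4,[0,0,0],[0,0,0]],
])

```text
t: 9.2
tool_pos: [0.4656, 0.0276, 0.1164]
tool_rot: [3.103, 0.488, 0.001]
contact_force: [-3.4, 0.3, 1.9]
opening: 0.0561
grip_force: 86.1
```

Request:
play_rows([
  [0.4,[0,0,0.03],[0,0,0]],
  [0.4,[0,0,0],[0,0,0]],
])

```text
t: 9.45
tool_pos: [0.4658, 0.0277, 0.1157]
tool_rot: [3.103, 0.488, 0.001]
contact_force: [-5.5, 1.3, 6.2]
opening: 0.056
grip_force: 86.9
```

Request:
play_rows([
  [0.4,[0,0,0.02],[0,0,0]],
  [0.4,[0,0,0],[0,0,0]],
])

```text
t: 9.7
tool_pos: [0.4659, 0.0277, 0.1156]
tool_rot: [3.103, 0.488, 0.001]
contact_force: [-8.2, 0.4, 11.5]
opening: 0.0558
grip_force: 87.0
```

Request:
play_rows([
  [0.4,[0,0,0.04],[0,0,0]],
  [0.4,[0,0,0],[0,0,0]],
])

```text
t: 9.95
tool_pos: [0.4663, 0.0277, 0.1156]
tool_rot: [3.103, 0.488, 0.001]
contact_force: [-12.1, 0.4, 20.6]
opening: 0.0557
grip_force: 88.2
```

Request:
play_rows([
  [0.4,[0,0,0.03],[0,0,0]],
  [0.4,[0,0,0],[0,0,0]],
])

```text
t: 10.2
tool_pos: [0.4666, 0.0277, 0.1155]
tool_rot: [3.103, 0.488, 0.001]
contact_force: [-14.9, 1.0, 27.6]
opening: 0.056
grip_force: 88.7
```

The wedge has met the solid stop: bottom height 0.088 and about 30 N with no motion. Lift and carry the tin back.

Request:
play_rows([
  [0.4,[0,0,-0.4],[0,0,0]],
  [0.4,[0,0,-0.6],[0,0,0]],
  [0.4,[0,0,-0.5],[0,0,0]],
  [0.4,[-0.1,0.5,-0.2],[0,0,0]],
  [0.4,[-0.15,0.8,0],[0,0,0]],
  [0.4,[-0.15,0.8,0],[0,0,0]],
  [0.4,[-0.15,0.8,0],[0,0,0]],
  [0.4,[-0.15,0.8,0],[0,0,0]],
])

```text
t: 11.2
tool_pos: [0.4891, -0.1607, 0.1942]
tool_rot: [3.103, 0.487, 0.002]
contact_force: [-0.5, 0.5, -3.4]
opening: 0.0561
grip_force: 86.2
```

Request:
play_rows([
  [0.4,[-0.1,0.8,0],[0,0,0]],
  [0.4,[-0.07,0.6,0],[0,0,0]],
  [0.4,[0,0,0],[0,0,0]],
])

```text
t: 11.58
tool_pos: [0.5024, -0.2304, 0.1941]
tool_rot: [3.104, 0.483, 0.0]
contact_force: [0.3, 0.3, -3.2]
opening: 0.0556
grip_force: 86.5
```

```bash
python3 chk.py w6;python3 - <<'E'
import pickle
from h import *
o,d,s,t=pickle.load(open("w6.pkl","rb"));print(delta(o,[.5039,-.2292,.0278]),o["tool_rot"])
E
```

```text
11.575 [ 0.50241392 -0.23036866  0.1941055 ] [ 0.2672223   0.27068677 -3.22576584] [ 0.84405314 -5.19675984 -0.12042711]
[ 0.03534127 -0.01486479  3.32610402] [3.10369652e+00 4.83363677e-01 1.56511866e-04]
```

View pics/w6.png

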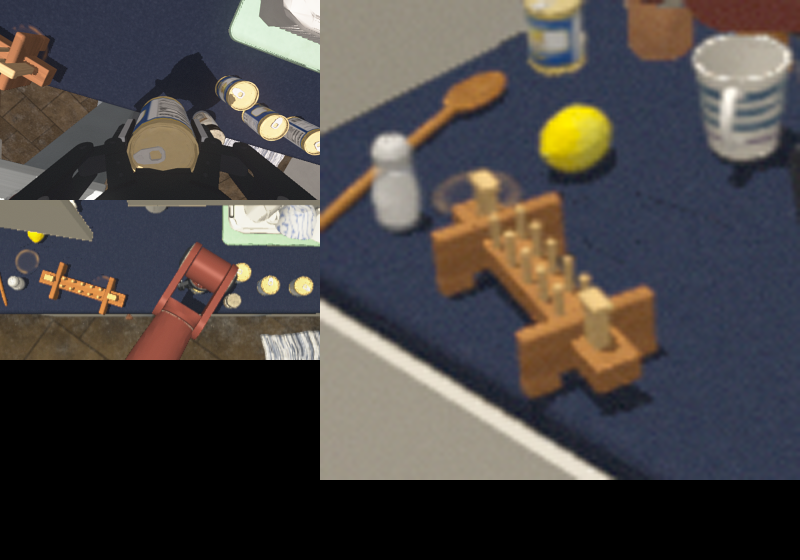

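Both wedges now stand equally high, heads at side crop (485,183) and (594,300), and the tin still hangs upright. Lowering it.

Request:
play_rows([
  [0.4,[0.03,0,0.4],[0,0,0]],
  [0.4,[0,0,0.8],[0,0,0]],
  [0.4,[0,0,0.8],[0,0,0]],
  [0.4,[0,0,0.7],[0,0,0]],
  [0.4,[0,0,0.35],[0,0,0]],
  [0.4,[0,0,0.15],[0,0,0]],
  [0.4,[0,0,0.05],[0,0,0]],
  [0.4,[0,0,0],[0,0,0]],
])

```text
t: 12.72
tool_pos: [0.5047, -0.2285, 0.0341]
tool_rot: [3.102, 0.488, 0.003]
contact_force: [0.7, -0.7, -2.7]
opening: 0.0556
grip_force: 86.4
```

Request:
play_rows([
  [0.4,[0,0,0.03],[0,0,0]],
  [0.4,[0,0,0],[0,0,0]],
])

```text
t: 12.98
tool_pos: [0.504, -0.2282, 0.0319]
tool_rot: [3.103, 0.488, 0.001]
contact_force: [0.2, -0.4, -3.1]
opening: 0.0561
grip_force: 86.4
```

Request:
play_rows([
  [0.4,[0,0,0.05],[0,0,0]],
  [0.4,[0,0,0],[0,0,0]],
])

```text
t: 13.22
tool_pos: [0.5035, -0.2278, 0.0285]
tool_rot: [-3.103, -0.488, 0.001]
contact_force: [0.2, 0.8, -2.8]
opening: 0.056
grip_force: 86.4
```

Request:
play_rows([
  [0.4,[0,0,0.03],[0,0,0]],
  [0.4,[0,0,0],[0,0,0]],
])

```text
t: 13.48
tool_pos: [0.5038, -0.228, 0.0278]
tool_rot: [-3.103, -0.488, 0.0]
contact_force: [-1.5, 1.2, 2.2]
opening: 0.056
grip_force: 87.1
```

It is down: the weight has come off the wrist. Release gently, then rise straight up.

Request:
play_rows([
  [0.62,[0,0,0],[0,0,0]],
  [0.68,[0,0,0],[0,0,0]],
  [0.72,[0,0,0],[0,0,0]],
  [0.8,[0,0,0],[0,0,0]],
  [0.9,[0,0,0],[0,0,0]],
  [1,[0,0,0],[0,0,0]],
  [1,[0,0,0],[0,0,0]],
  [1,[0,0,0],[0,0,0]],
], force=20)

```text
t: 14.48
tool_pos: [0.5037, -0.228, 0.0273]
tool_rot: [3.103, 0.488, -0.0]
contact_force: [0.4, -0.7, 0.2]
opening: 0.0854
grip_force: 0.0
```

Request:
play_rows([
  [1,[0,0,-0.2],[0,0,0]],
  [1,[0,0,-0.4],[0,0,0]],
  [1,[0,0,-0.6],[0,0,0]],
  [1,[0,0,-0.7],[0,0,0]],
  [1,[0,0,-0.7],[0,0,0]],
  [1,[0,0,-0.6],[0,0,0]],
  [1,[0,0,0],[0,0,0]],
  [1,[0,0,0],[0,0,0]],
])

```text
t: 15.48
tool_pos: [0.5034, -0.2278, 0.1872]
tool_rot: [-3.103, -0.488, 0.0]
contact_force: [0.1, 0.4, -1.7]
opening: 0.0856
grip_force: 0.0
```

```bash
python3 - <<'E'
from station import ctrl, imaging
import cv2,pickle
from h import *
o=ctrl.get_obs();d=wrist(imaging.get_image("wrist"),o);s=imaging.get_image("side")
c=np.zeros((600,640,3),np.uint8);c[:400]=d["color"];c[400:,:]=s["color"][150:350]
cv2.imwrite("pics/w7.png",c)
print(o["t"],o["tool_pos"],o["opening"],proj(d,[.504,-.2285,.072]))
E
```

```text
15.475 [ 0.50343622 -0.22776247  0.18721192] 0.08555204481064888 [328.45957297 191.92720812]
```

View pics/w7.png

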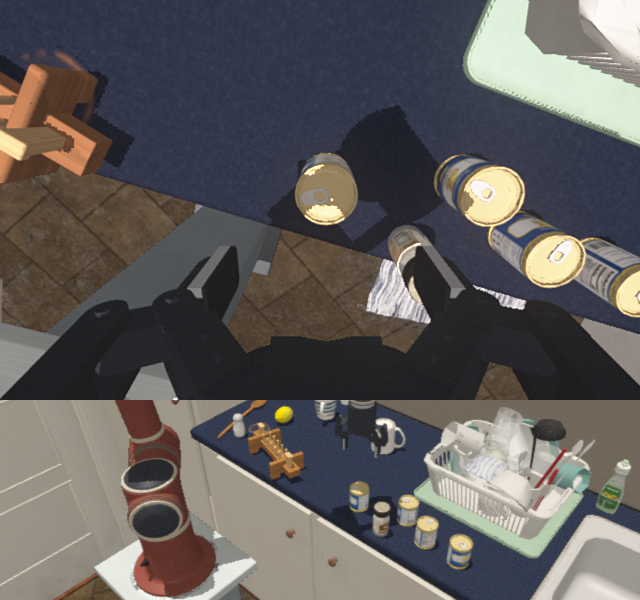

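The tin stands upright with its lid at (326,190), close to the prediction. The jar, shaker and other tins are undisturbed, and the gripper is clear. Handing in.

```bash
python3 -c "
from station import ctrl
print(ctrl.finish_job())"
```

```text
the job is handed in; nothing more can be done
None
```

I tapped the high wedge about half way, lifted the tin clear, then tapped it home to its stop. It now looks level with the other wedge. The tin is standing upright and released, with the jar and shaker undisturbed, and the job was handed in at about 15.5 s.

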